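Load, clamp and index a swivel fixture

TASK

Lay the white interface bar flat in the nest on the swivel fixture and let go, then push the toggle clamp's handle all the way down over centre so that its pad holds the bar. Then turn the table by the knob on its arm so that it rests in the fourth click counter-clockwise from the zero mark (60 degrees), and push the lock plunger fully down to lock it there. Leave the tools lying around where they are.

Things in the scene. Friction and masses are not known exactly. Their poses are not given: they have to be found in the camera images.
- bar_center (a point): Centre of the white interface bar, a plain loose box 26 x 113 x 18 mm that lies flat on the bench; its y axis runs along the 113 mm length, z is up. Its two ends are alike.
- nest_center (a point): Where the bar's centre belongs on the swivel table, 47 mm above the bench; y along the bar's length (either way round), z up; turns with the table. Nest floor = flat table top, 38 mm above the bench. Guides 8 to 10 mm high at the corners (39 to 51 mm from the centre along y) and ends lean outwards; at the floor they leave 2.5 mm each side, 3 mm each end. The middle 78 mm is open at the sides.
- swivel_axis (a point): Point on the fixed, vertical swivel axis at the height of the table top, 38 mm above the bench. The x and y axes are those of the fixed base; the zero mark (a pointed steel block on the rim and the scale) is on its -y side. Base: grey, 216 mm diameter, 24 mm high. Table: aluminium disc of 190 mm diameter.
- swivel (a joint): Angle of the table in rad, growing counter-clockwise seen from above; 0 with the arm over the zero mark. It clicks every 15 degrees (0.2618 rad) and is drawn to the nearest click when let go; fourth click = 1.047. It starts at click -1, 0 or 1. About 3 N at the knob moves it from click to click; stops at -0.85 and 1.40.
- swivel_grip (a point): Middle of the upright black knob, 22 mm diameter, 34 mm high, at the end of the table's arm, 130 mm from the swivel axis on the table's -y side, 63 mm above the bench (top at 80 mm). The knob is fixed to the arm; the arm carries a white line that reads on the scale.
- clamp_handle (a joint): Handle of the toggle clamp in rad: 0 open (handle slopes up and outwards, 62 degrees above level), grows as the handle is pushed down, 1.19 fully down (6 degrees below level). The arm and pad come down with it; it goes over centre at 1.05 and then snaps down and stays. Open, it stays where it is left. A few newtons at the handle's end do it.
- clamp_pivot (a point): Pivot axle of the clamp's handle, 75 mm above the bench, 91 mm from the swivel axis on the table's +y side. The handle swings in the upright plane through this point and the swivel axis. Turns with the handle: y points outwards along the handle.
- clamp_push (a point): Point on the upper face of the clamp handle's black rubber grip (16 mm wide, 12 mm thick, reaching from 36 to 92 mm from the pivot), 70 mm out from the pivot and 6 mm above its centre line. Moves with the handle; z axis stands square out of the upper face, y axis points outwards along the handle.
- lock_pin (a joint): Lock plunger in m: 0 up, grows as it is pushed down, about 0.012 fully down. Takes about 5 N, stays where it is left. Its pin enters a hole of the table only while the table rests in a click; once down it blocks the table.
- lock_top (a point): Centre of the top face of the lock plunger's black round head, 22 mm diameter, 92 mm above the bench when up; it stands over the table's rim on the bracket, 83 mm from the swivel axis, fixed to the base.
- clamp_pad: Sprung round rubber pad, 14 mm diameter, under the end of the clamp's arm; closed, it presses about 4 N on the bar's top 48 mm from the bar's centre. The clamp stands beyond the nest's +y end, from 84 mm on; open, its raised arm and pad reach 95 mm above the table top and stay 70 mm or more from the nest's centre along y.
- interface_bar: The white interface bar itself; origin at the centre of its underside.
- cutters: Bystander: blue side cutters, 51 x 113 x 11 mm, loose on the bench, origin under their centre.
- driver: Bystander: screwdriver, 17 x 156 x 17 mm, loose on the bench, origin under its centre.
- loupe: Bystander: black loupe, 37 mm diameter, 30 mm high, loose on the bench, origin under its centre.

How it is judged:
By the outcome, as a careful person would: the job done as asked, in the order asked, and still so for the second after the job is handed in, with the robot touching nothing.
It also fails if it takes over 70 s, if anything falls off the work surface, if the arm or the gripper's body presses on something with over 40 N, if the wrist force passes 120 N, or if a joint passes its speed limit or range.

ROBOT

A 7-joint arm with a two-finger parallel gripper is mounted at the origin on a cart in front of the work surface, level with it; the furniture and walls round the work are solid. World frame = base frame: x ahead of the robot, y to its left, z up, the work surface at z = 0. Lengths are in m, angles in rad, forces in N, time in s.
With the tool pointing down it reaches from about 0.4 to 0.85 m from the base axis. Payload 10.4 kg.
Tool frame: the origin (TCP) lies midway between the tips of the shut fingers; the grasp point (between the pads) lies 19 mm behind it (manip.hold_point_z is the distance from the TCP to the grasp point, in m); z points along the fingers, y is the line along which they close (so a half turn about z gives the same grasp; the last joint's range is limited). The gripper opens to 85 mm and grips with 20 to 120 N. Pads are 22 mm wide; open, the fingers measure 114 mm over their backs; the gripper's body (76 mm by 85 mm) begins 54 mm behind the grasp point. The pads swing forward as they close: fully open they stand 13 mm farther back than shut.
Start: joints at [1.12, 0.332, -0.065, 1.46, 0.022, 1.35, -0.088], TCP at [0.259, -0.569, 0.231] pointing down, gripper open.
Joint ranges: [-2.6, 2.6], [-0.5, 2.12], [-1.47, 1.34], [0.16, 2.42], [-1.27, 4.41], [0.06, 2.06], [-2.6, 2.6]. Speed limits (rad/s): [2.22, 2.22, 2.79, 2.79, 3.14, 3.14, 3.14].

INTERFACE

Orientations are given as a unit quaternion [x, y, z, w].
In Python, from workcell import manip, eyes, job gives the robot as it stands.
- The arm moves only by the shell command python3 -m crank 'ROWS' [FORCE]. ROWS is JSON, a list that holds one entry, the list of rows, each a list of 7 numbers: the finger opening in cm, from 0 to 8.54, then the shift along the world's x, y, z in cm, then the turn, a rotation vector about the world's x, y, z in degrees. In form: [[[hand, x, y, z, ax, ay, az], ...]]. A call has 1 to 20 rows; each row shifts and turns the commanded pose from where the row before left it; what a row does not reach is not made up. A row lasts 1/8 s, in which the tool goes at most 62.5 mm and 10.7 degrees, less where a joint would pass 70% of its speed; a pose out of reach is approached as far as the arm can. A call with a gripper value outside its range is refused whole. The fingers move at their own pace and stop on an object; FORCE is the grip in N (left out, the last holds). Time passes only in rows, so rows that do not move let the fingers close. It gives the time, the measured TCP pose, the force, the opening and the grip force at its end, in the units of the state.
- manip.get_obs(): the state, without advancing time (a new reading comes with each control period).
- eyes.camera(name): name is "scene" or "top" or "wrist"; returns (picture, depth): 384x512x3 uint8, red, green, blue; 384x512 float32, m along the optical axis (not along the pixel's ray), 0 where there is no reading.
- eyes.camera_params(name): a dict with "fx", "fy", "cx", "cy" (pixels), "world_from_camera" (4x4, takes a point from camera to world coordinates); the wrist camera has in their place "hand_eye" (4x4, takes a point from camera to tool coordinates, whose origin is the TCP and whose axes are the flange's). Camera axes: x right, y down, z forward; pixel columns grow to the right and rows downward; lengths in m; the calibration is good to about 2 mm. A picture is of the moment at which its call begins: read the wrist's pose just before it. camera_params takes no time and is no camera call.
- job.hand_in(): hands the job in; it is judged then, once.
The state is a dict: "clock": time; "joint_pos": joint angles; "joint_velocities": joint speeds; "tau": joint torques, N m; "position": TCP position; "ee_rot": TCP orientation; "ft_force": force on the tool from outside, world axes, zero at the start; "torque": the same for the moment, N m; "grip_width": opening from 0.0 (shut) to 1.0 (fully open); "grasp_force": force on a finger pad.
Only numpy, scipy, OpenCV 4.12 (cv2) and the standard library are available. Lean on these libraries where they do the work, as an engineer would, in place of code of your own. Each camera call takes 0.05 s, during which the arm holds its last target. There are 200 camera calls.

## Working session

There is one attempt and no reset: what is moved stays moved. The work goes in short steps, Python scripts to look and compute and a shell command to move; the robot and the scene stay as the last step left them, time stands still between calls to the robot, and variables do not carry over. Pictures are saved under pics/ and viewed, at most 10 in all, crops included, and the job is handed in when it is done.

```bash
mkdir -p pics; python3 - <<'E'
from workcell import manip, eyes, job
import cv2,numpy as np
o=manip.get_obs()
print({k:np.round(v,3) for k,v in o.items()})
for n in ("top","scene"):
    im,d=eyes.camera(n); cv2.imwrite(f"pics/{n}0.png",im[...,::-1]); np.savez(f"{n}0.npz",im=im,d=d)
    print(n,eyes.camera_params(n))
print(eyes.camera_params("wrist"), manip.hold_point_z)
E
```

```text
{'clock': np.float64(0.0), 'joint_pos': array([ 1.12 ,  0.333, -0.065,  1.461,  0.022,  1.35 , -0.089]), 'joint_velocities': array([ 0.002, -0.002,  0.002,  0.001, -0.   ,  0.001,  0.001]), 'tau': array([-1.0000e-03, -6.2546e+01,  4.9000e-02, -3.9161e+01,  1.6000e-02,
        1.0000e-02, -0.0000e+00]), 'position': array([ 0.259, -0.568,  0.23 ]), 'ee_rot': array([ 0.977,  0.212, -0.   , -0.001]), 'ft_force': array([ 0.958, -0.642, -0.611]), 'torque': array([ 0.015, -0.004, -0.004]), 'grasp_force': np.float64(0.0), 'grip_width': np.float64(0.994)}
top {'fx': 360.3259270642619, 'fy': 360.3259270642619, 'cx': 254.299454491956, 'cy': 190.34197915560136, 'world_from_camera': array([[-0.01720588, -0.99664088,  0.08006814,  0.42578846],
       [-0.99983573,  0.01760675,  0.00430321,  0.14664876],
       [-0.00569849, -0.07998094, -0.9967801 ,  0.94836363],
       [ 0.        ,  0.        ,  0.        ,  1.        ]])}
scene {'fx': 464.9842857077807, 'fy': 464.9842857077807, 'cx': 259.2329290553206, 'cy': 190.00690591782035, 'world_from_camera': array([[-0.81694676, -0.40498493,  0.41059129, -0.02110182],
       [-0.57671153,  0.57534179, -0.57998761,  0.87957913],
       [-0.00134409, -0.71061173, -0.70358309,  0.99876912],
       [ 0.        ,  0.        ,  0.        ,  1.        ]])}
{'fx': 294.11544750612404, 'fy': 294.11544750612404, 'cx': 257.35520288302155, 'cy': 190.19784412277698, 'hand_eye': array([[ 1.03624694e-03, -9.49862613e-01, -3.12665865e-01,
         8.00768544e-02],
       [ 9.99999392e-01,  1.10195890e-03, -3.34646168e-05,
         1.43515424e-03],
       [ 3.76331720e-04, -3.12665640e-01,  9.49863177e-01,
        -1.42508715e-01],
       [ 0.00000000e+00,  0.00000000e+00,  0.00000000e+00,
         1.00000000e+00]])} 0.0187
```

View pics/top0.png

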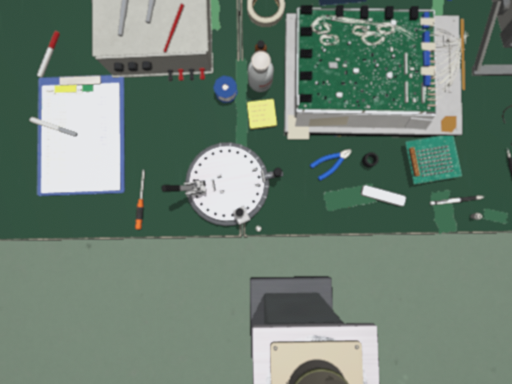

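View pics/scene0.png

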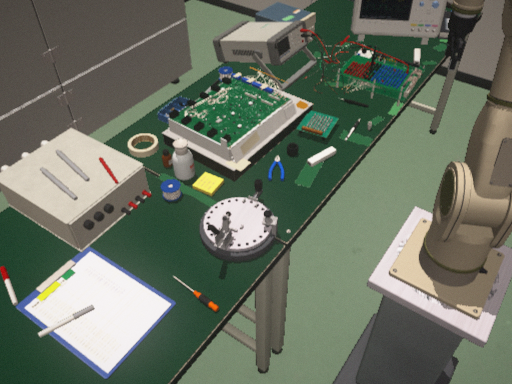

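The top view shows the bar at about (384,195), the table disc at (228,183), the clamp handle at (172,188), the knob at (278,173) and the lock head at (240,214). The cutters at (330,163) and loupe at (370,160) lie nearby. I'll measure these next.

```bash
cat > h.py <<'E'
from workcell import manip, eyes, job
import cv2,numpy as np
from scipy.spatial.transform import Rotation as R
def cam(n,o=None):
    p=eyes.camera_params(n); K=(p["fx"],p["fy"],p["cx"],p["cy"])
    if n!="wrist": return K,p["world_from_camera"]
    T=np.eye(4);T[:3,:3]=R.from_quat(o["ee_rot"]).as_matrix();T[:3,3]=o["position"]
    return K,T@p["hand_eye"]
def plane(px,z,K,T):
    px=np.atleast_2d(px).astype(float)
    d=np.c_[(px[:,0]-K[2])/K[0],(px[:,1]-K[3])/K[1],np.ones(len(px))]@T[:3,:3].T
    return T[:3,3]+d*((z-T[2,3])/d[:,2])[:,None]
def cloud(d,K,T):
    v,u=np.mgrid[:d.shape[0],:d.shape[1]]
    P=np.stack([(u-K[2])/K[0]*d,(v-K[3])/K[1]*d,d],-1)
    return P@T[:3,:3].T+T[:3,3]
def big(m):
    c,_=cv2.findContours(m.astype(np.uint8),cv2.RETR_EXTERNAL,cv2.CHAIN_APPROX_NONE)
    return max(c,key=cv2.contourArea)
E
python3 - <<'E'
from h import *
f=np.load("top0.npz");im,d=f["im"],f["d"];K,T=cam("top")
P=cloud(d,K,T)
# bar
m=np.zeros(d.shape,bool);m[175:215,355:412]=im[175:215,355:412].min(-1)>150
r=cv2.minAreaRect(big(m));print("bar px",r,cv2.contourArea(big(m)))
b=plane(cv2.boxPoints(r),.018,K,T);print("bar",b.mean(0),b)
# disc : depth in 34..42mm
X=P[...,2]
m=np.zeros(d.shape,bool);m[130:235,175:275]=(X>.033)[130:235,175:275]&(X<.044)[130:235,175:275]
c=big(m);e=cv2.minEnclosingCircle(c);print("disc",e,plane(e[0],.038,K,T),cv2.fitEllipse(c))
m=np.zeros(d.shape,bool);m[130:235,170:290]=(X>.012)[130:235,170:290]
# dark knob & lock & handle by height
for n,(a,bq,cc,dd),(lo,hi) in (("knob",(160,190,268,292),(.068,.09)),("lock",(200,230,228,256),(.082,.1)),("high",(160,215,155,225),(.07,.2))):
    s=(X[a:bq,cc:dd]>lo)&(X[a:bq,cc:dd]<hi); Q=P[a:bq,cc:dd][s]; v,u=np.nonzero(s)
    print(n,len(Q),Q.mean(0),(u.mean()+cc,v.mean()+a),Q.min(0),Q.max(0))
big_=cv2.resize(im[125:245,150:300],None,fx=5,fy=5,interpolation=cv2.INTER_CUBIC)
cv2.imwrite("pics/crop.png",big_[...,::-1])
E
```

```text
bar px ((383.49285888671875, 195.02578735351562), (43.78654098510742, 10.277525901794434), 15.5241117477417) 398.0
bar [ 0.48253627 -0.18261997  0.018     ] [[ 0.48586576 -0.12487992  0.018     ]
 [ 0.51142846 -0.13303961  0.018     ]
 [ 0.47913041 -0.24046215  0.018     ]
 [ 0.45372045 -0.23209821  0.018     ]]
disc ((226.45506286621094, 182.96067810058594), 37.20565414428711) [[0.51896994 0.22096901 0.038     ]] ((227.85545349121094, 181.81784057617188), (69.07941436767578, 72.58781433105469), 10.651249885559082)
knob 63 [0.53984764 0.09305259 0.07969975] (np.float64(277.6031746031746), np.float64(171.74603174603175)) [0.53031334 0.08213815 0.07176331] [0.5494313  0.10197966 0.08374109]
lock 65 [0.44385527 0.18681923 0.09255633] (np.float64(239.2923076923077), np.float64(211.90769230769232)) [0.43412931 0.17789288 0.08724533] [0.45321475 0.19716722 0.0963419 ]
high 340 [0.50331165 0.31254023 0.11122002] (np.float64(184.4470588235294), np.float64(187.1764705882353)) [0.4870569  0.26337322 0.07032573] [0.52660428 0.356975   0.1593815 ]
```

View pics/crop.png

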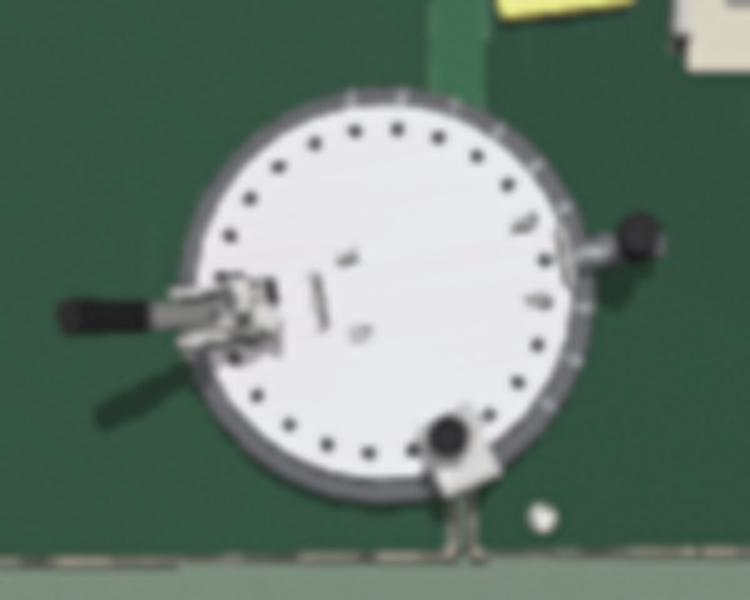

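The crop shows guides near (525,222) and (540,300) on the knob side and (345,258) and (360,330) on the clamp side. The end guide is at about (318,300), the knob at (637,237), the lock head at (448,437) and the handle tip at (65,315). I'll move over the bar and check from near.

```bash
python3 -m crank '[[[6,2.3,3.9,0,0,0,4.9],[6,2.3,3.9,0,0,0,4.9],[6,2.3,3.9,-1,0,0,4.9],[6,2.3,3.9,-1,0,0,4.9],[6,2.3,3.9,-1,0,0,4.9],[6,2.3,3.9,-1,0,0,4.9],[6,2.3,3.9,-1,0,0,4.9],[6,2.3,3.9,-1,0,0,4.9],[6,2.3,3.9,-1,0,0,4.9],[6,1.6,3.4,-1,0,0,4.7],[6,0,0,0,0,0,0],[6,0,0,0,0,0,0]]]' 40
python3 - <<'E'
from h import *
o=manip.get_obs();im,d=eyes.camera("wrist");K,T=cam("wrist",o)
cv2.imwrite("pics/w1.png",im[...,::-1])
P=cloud(d,K,T)
m=(im.min(-1)>140)&(P[...,2]>.012)&(P[...,2]<.026)&(np.abs(P[...,0]-.48)<.1)&(np.abs(P[...,1]+.18)<.1)
c=big(m);r=cv2.minAreaRect(c);
b=plane(c[:,0],.018,K,T);rr=cv2.minAreaRect((b[:,:2]*1000).astype(np.float32));print(r,rr)
print(o["position"],R.from_quat(o["ee_rot"]).as_matrix(),o["joint_pos"],o["grip_width"],o["clock"])
print("bar z",np.median(P[...,2][m]))
E
```

```text
clock: 1.6
position: [0.4819, -0.1844, 0.1512]
ee_rot: [0.803, 0.597, -0.0, -0.0]
ft_force: [0.8, -0.6, -0.2]
grip_width: 0.698
grasp_force: 0.0
((258.5, 177.0), (108.0, 25.0), 90.0) ((483.1927490234375, -186.24658203125), (109.4362564086914, 24.401729583740234), 73.10845947265625)
[ 0.48190037 -0.18439313  0.15120539] [[ 2.88326746e-01  9.57531933e-01 -5.32792080e-04]
 [ 9.57532010e-01 -2.88326896e-01 -2.27164358e-04]
 [-3.71135413e-04 -4.44667911e-04 -9.99999832e-01]] [ 0.69252636  0.18885812 -0.45715641  1.82864501  0.09149491  1.14513454
 -0.08794888] 0.6979707464112687 1.6
bar z 0.017884577945572577
```

View pics/w1.png

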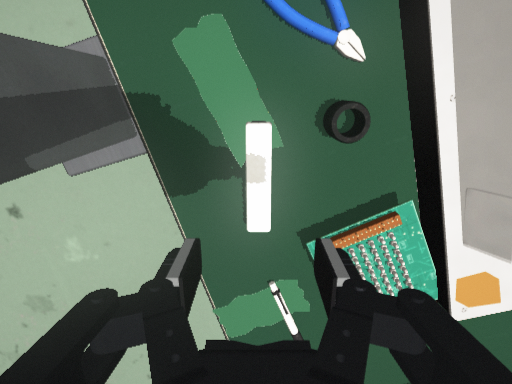

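The wrist view shows the bar upright at (258,177) and aligned with the fingers. The loupe at (348,122) is well clear. I'll descend and grip.

```bash
python3 -m crank '[[[5,0.15,-0.2,-4,0,0,0],[5,0,0,-4,0,0,0],[5,0,0,-4,0,0,0],[5,0,0,-2,0,0,0],[5,0,0,-0.8,0,0,0],[5,0,0,0,0,0,0],[2,0,0,0,0,0,0],[2,0,0,0,0,0,0],[2,0,0,0,0,0,0],[2,0,0,0,0,0,0],[2,0,0,0,0,0,0],[2,0,0,0,0,0,0]]]' 40
```

```text
clock: 3.15
position: [0.4847, -0.1862, 0.0045]
ee_rot: [0.802, 0.597, 0.0, 0.001]
ft_force: [-1.4, -0.6, 7.0]
grip_width: 0.29
grasp_force: 40.8
```

```bash
python3 -m crank '[[[2,0,0,2,0,0,0],[2,0,0,5,0,0,0],[2,0,0,5,0,0,0],[2,0.7,3.5,2,0,0,3.2],[2,0.7,3.5,2,0,0,3.2],[2,0.7,3.5,2,0,0,3.2],[2,0.7,3.5,2,0,0,3.2],[2,0.7,3.5,2,0,0,3.2],[2,0.7,3.5,2,0,0,3.2],[2,0.7,3.5,0.5,0,0,3.4],[2,0.7,3.1,0,0,0,3.5],[2,0,0,0,0,0,0],[2,0,0,0,0,0,0]]]'
python3 - <<'E'
from h import *
o=manip.get_obs();im,d=eyes.camera("wrist");K,T=cam("wrist",o)
cv2.imwrite("pics/w2.png",cv2.resize(im,None,fx=1.5,fy=1.5)[...,::-1]);np.savez("w2.npz",im=im,d=d,K=K,T=T)
print(o["position"],R.from_quat(o["ee_rot"]).as_matrix(),o["joint_pos"],o["grip_width"],o["clock"])
E
```

```text
clock: 4.78
position: [0.5397, 0.0895, 0.2483]
ee_rot: [0.647, 0.762, -0.0, 0.0]
ft_force: [-0.3, -0.0, -1.3]
grip_width: 0.287
grasp_force: 40.0
[0.5397035  0.08954057 0.24830083] [[-1.62494341e-01  9.86709471e-01 -9.74884902e-05]
 [ 9.86709336e-01  1.62494265e-01 -5.47364634e-04]
 [-5.24248548e-04 -1.85136459e-04 -9.99999845e-01]] [ 0.36764368  0.21852159 -0.70611142  1.6139848   0.14477048  1.36262705
 -0.19354959] 0.28719375004707287 4.775
```

View pics/w2.png

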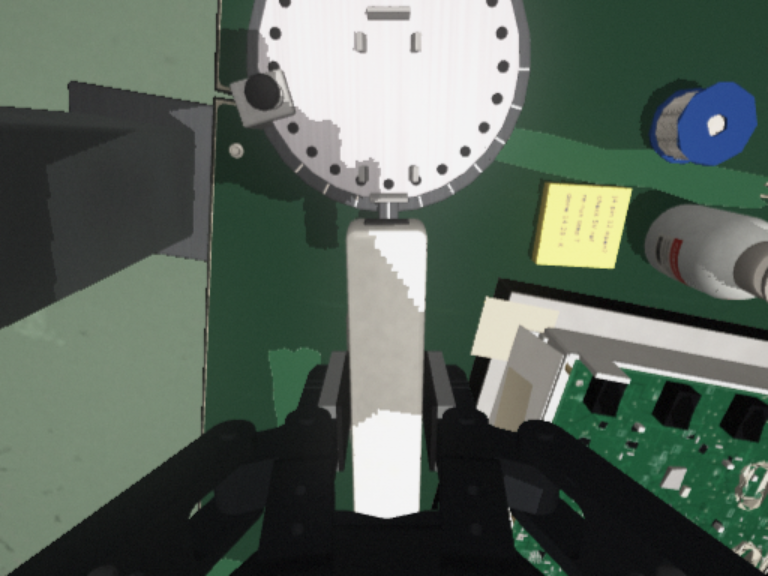

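The wrist view shows the nest guides at (360,41), (416,41), (362,175) and (414,174), the end guides at (388,12) and (388,197), and the lock head at (262,92). The bar is held straight. I'll compute the nest pose and the bar pose in the hand.

```bash
python3 - <<'E'
from h import *
f=np.load("w2.npz");im,d,K,T=[f[k] for k in("im","d","K","T")]
P=cloud(d,K,T);z=P[...,2]
m=((z>.0415)&(z<.056));m[140:]=0;m[:,:225]=0;m[:,300:]=0
n,l,s,c=cv2.connectedComponentsWithStats(m.astype(np.uint8))
C=[]
for i in range(1,n):
    if s[i,4]<12: continue
    Q=P[l==i];print(s[i],c[i]*1.5,Q.mean(0).round(4),Q[:,2].max().round(4),plane(c[i],.042,K,T).round(4))
print("table z",np.median(z[20:110,200:310]))
# holes of the table: dark blobs
g=im.max(-1);h=((g<110)&(np.abs(z-.038)<.012)).astype(np.uint8)
n,l,s,c=cv2.connectedComponentsWithStats(h)
H=[c[i] for i in range(1,n) if 15<s[i,4]<90 and abs(s[i,2]-s[i,3])<4]
W=plane(H,.038,K,T)[:,:2];
from scipy.optimize import least_squares
r=least_squares(lambda p:np.hypot(*(W-p[:2]).T)-p[2],[.52,.22,.08],loss="soft_l1",f_scale=.001);print("axis",r.x,len(W),(r.fun*1e3).round(1))
# bar in hand : white edges, top plane
o=manip.get_obs();t=o["position"]
wm=(im.min(-1)>110)&(z>.22)&(z<.30)
cc=big(wm);rr=cv2.minAreaRect(cc);print("bar px",rr,"z",np.median(z[wm]))
w=plane(cc[:,0],np.median(z[wm]),K,T);loc=(w-t)@R.from_quat(o["ee_rot"]).as_matrix()
print(loc.min(0),loc.max(0),cv2.minAreaRect((loc[:,:2]*1000).astype(np.float32)))
E
```

```text
[245   4  29   9 220] [388.41136364  11.03863636] [0.5149 0.2503 0.0456] 0.0493 [[0.5148 0.2511 0.042 ]]
[274  21   7  14  78] [416.15384615  41.86538462] [0.5371 0.2351 0.0448] 0.0472 [[0.5372 0.2356 0.042 ]]
[237  22   7  13  79] [359.44936709  41.92405063] [0.4981 0.2285 0.0451] 0.0476 [[0.4978 0.2291 0.042 ]]
[239 111   6  11  63] [362.07142857 173.97619048] [0.513  0.1402 0.045 ] 0.0477 [[0.5129 0.1399 0.042 ]]
[274 111   5  11  54] [414.05555556 173.86111111] [0.5521 0.1467 0.0451] 0.0472 [[0.5523 0.1465 0.042 ]]
[246 130  26   5 124] [387.78629032 198.13306452] [0.5354 0.1255 0.0457] 0.0486 [[0.5354 0.1251 0.042 ]]
table z 0.03803780959009026
axis [0.519905   0.21768516 0.0829351 ] 14 [-0.5 -0.   0.1  0.4  0.1  0.1 -0.  -0.   0.2 -0.   0.2  0.1 -0.9  0.2]
bar px ((257.5, 246.5), (197.0, 53.0), 90.0) z 0.26155380354180247
[-0.05441837 -0.01193325 -0.01331007] [ 0.05647542  0.01242817 -0.01323876] ((1.0209770202636719, 0.20056819915771484), (24.332258224487305, 110.87541961669922), 89.89898681640625)
```

```bash
python3 -m crank '[[[2,-0.4,2.4,0,0,0,0],[2,-0.4,2.4,0,0,0,0],[2,-0.4,2.4,0,0,0,0],[2,-0.26,2.52,-1,0,0,0],[2,0,0,-4,0,0,0],[2,0,0,-4,0,0,0],[2,0,0,-4,0,0,0],[2,0,0,-3,0,0,0],[2,0,0,-1.5,0,0,0],[2,0,0,0,0,0,0],[2,0,0,0,0,0,0]]]'
```

```text
clock: 6.2
position: [0.526, 0.1876, 0.0746]
ee_rot: [0.647, 0.763, 0.001, 0.001]
ft_force: [-0.7, 0.4, -0.3]
grip_width: 0.287
grasp_force: 40.0
```

```bash
python3 -m crank '[[[2,-0.09,-0.09,-1,0,0,0],[2,0,0,-0.8,0,0,0],[2,0,0,-0.5,0,0,0],[2,0,0,-0.4,0,0,0],[2,0,0,-0.3,0,0,0],[2,0,0,0,0,0,0]]]'
python3 - <<'E'
from h import *
print(manip.get_obs()["ft_force"],manip.get_obs()["torque"])
E
```

```text
clock: 6.95
position: [0.5242, 0.1866, 0.0432]
ee_rot: [0.647, 0.763, -0.0, -0.0]
ft_force: [-0.9, 0.5, -0.6]
grip_width: 0.291
grasp_force: 40.0
[-0.86925808  0.46838902 -0.59347604] [0.01878935 0.02819123 0.02916374]
```

```bash
python3 -m crank '[[[2,0.05,0,-0.1,0,0,0],[2,0,0,0,0,0,0],[3.4,0,0,0,0,0,0],[3.8,0,0,0,0,0,0],[4,0,0,0,0,0,0],[4,0,0,0,0,0,0],[4,0,0,1,0,0,0],[4,0,0,4,0,0,0],[4,0,0,5,0,0,0],[4,0.5,-3,5,0,0,0],[4,0.5,-3,4,0,0,0],[4,0.5,-3,0,0,0,0],[4,0,0,0,0,0,0]]]'
python3 - <<'E'
from h import *
o=manip.get_obs();im,d=eyes.camera("wrist");K,T=cam("wrist",o)
cv2.imwrite("pics/w3.png",im[...,::-1]);np.savez("w3.npz",im=im,d=d,K=K,T=T)
P=cloud(d,K,T);z=P[...,2]
m=(np.abs(z-.056)<.004)&(np.hypot(P[...,0]-.525,P[...,1]-.187)<.065)
c=big(m);Q=P[m];print(cv2.minAreaRect((Q[:,:2]*1000).astype(np.float32)),Q[:,2].mean(),np.linalg.lstsq(np.c_[Q[:,:2]-[.525,.188],np.ones(len(Q))],Q[:,2],rcond=None)[0])
print(o["position"],o["joint_pos"],o["clock"])
E
```

```text
clock: 8.57
position: [0.5405, 0.0939, 0.2333]
ee_rot: [0.648, 0.761, 0.0, 0.001]
ft_force: [0.7, 0.6, -0.7]
grip_width: 0.466
grasp_force: 0.0
((499.26531982421875, 181.55584716796875), (77.38760375976562, 110.0209732055664), 9.069048881530762) 0.05590927781584918 [ 0.00065376 -0.00111814  0.05591029]
[0.5404735  0.09390879 0.23325939] [ 0.37034443  0.23340853 -0.72142071  1.63320362  0.15921814  1.33368602
 -0.21497312] 8.575
```

View pics/w3.png

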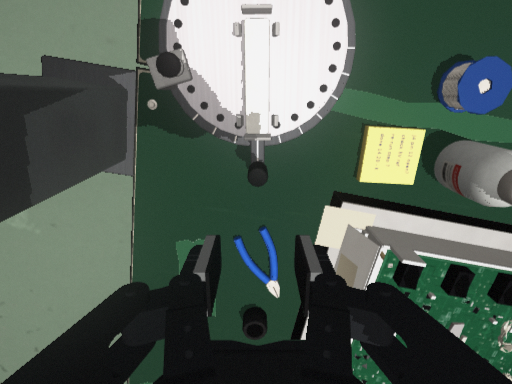

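The bar sits flat in the nest: (258,75) in the view, with its top level at 55.9 mm. Next is the clamp, using shut fingers.

```bash
python3 -m crank '[[[0,-0.74,4.5,0,0,0,0],[0,-0.75,4.5,0,0,0,0],[0,-0.75,4.5,0,0,0,0],[0,-0.75,4.5,0,0,0,0],[0,-0.75,4.54,0,0,0,0],[0,0,0,-3.5,0,0,0],[0,0,0,-3.3,0,0,0],[0,0,0,0,0,0,0],[0,0,0,0,0,0,0]]]'
python3 - <<'E'
from h import *
im,d=eyes.camera("scene");K,T=cam("scene");P=cloud(d,K,T)
cv2.imwrite("pics/s2.png",cv2.resize(im[130:280,150:330],None,fx=4,fy=4,interpolation=cv2.INTER_CUBIC)[...,::-1])
E
```

```text
clock: 9.75
position: [0.5024, 0.323, 0.1658]
ee_rot: [0.646, 0.763, 0.001, -0.0]
ft_force: [0.1, 0.5, 0.8]
grip_width: 0.001
grasp_force: 0.0
```

View pics/s2.png

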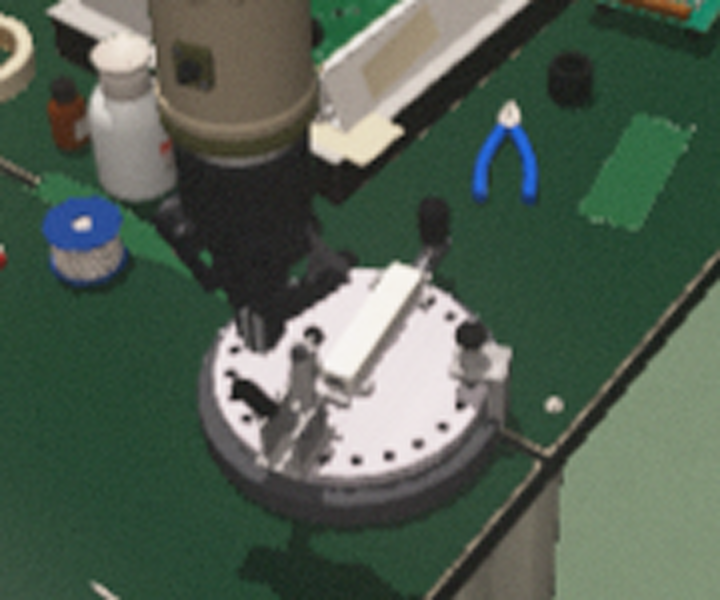

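```bash
python3 -m crank '[[[0,0,0,-1.6,0,0,0],[0,-0.15,0.9,-0.4,0,0,0],[0,-0.08,0.52,-0.37,0,0,0],[0,-0.09,0.52,-0.38,0,0,0],[0,-0.08,0.52,-0.45,0,0,0],[0,-0.09,0.51,-0.45,0,0,0],[0,0,0,0,0,0,0]]]'
```

```text
clock: 10.68
position: [0.4971, 0.3521, 0.1274]
ee_rot: [0.646, 0.763, -0.0, -0.0]
ft_force: [-0.1, -0.0, 0.1]
grip_width: 0.002
grasp_force: 0.0
```

```bash
python3 -m crank '[[[0,-0.14,0.85,-1.05,0,0,0],[0,-0.11,0.67,-1.2,0,0,0]]]'; python3 -m crank '[[[0,-0.07,0.45,-1.25,0,0,0],[0,-0.04,0.22,-0.8,0,0,0],[0,0,0,-0.55,0,0,0],[0,0,0,-0.4,0,0,0],[0,0,0,-0.4,0,0,0],[0,0,0,0,0,0,0]]]'
```

```text
clock: 10.92
position: [0.4953, 0.3674, 0.1048]
ee_rot: [0.647, 0.763, 0.0, 0.0]
ft_force: [1.3, -1.4, 1.5]
grip_width: 0.001
grasp_force: 0.8
clock: 11.68
position: [0.4961, 0.3741, 0.0745]
ee_rot: [0.647, 0.762, 0.002, 0.001]
ft_force: [-1.2, -4.2, 22.1]
grip_width: -0.002
grasp_force: 10.4
```

```bash
python3 -m crank '[[[0,0,0,2,0,0,0],[0,0,0,5,0,0,0],[0,0,0,5,0,0,0],[4,0.8,-5,2,0,0,0],[4,0.8,-5,1,0,0,0],[4,0.8,-5,0,0,0,0],[4,0.8,-5,0,0,0,0],[4,0.8,-5,0,0,0,0],[4,0.4,-3,0,0,0,0],[4,0,0,0,0,0,0]]]'
python3 - <<'E'
from h import *
o=manip.get_obs();im,d=eyes.camera("wrist");K,T=cam("wrist",o)
cv2.imwrite("pics/w4.png",cv2.resize(im[:230,100:400],None,fx=2.5,fy=2.5)[...,::-1])
im,d=eyes.camera("top");K,T=cam("top");P=cloud(d,K,T).reshape(-1,3)
q=(P[:,:2]-[.5051,.3075]);r=q@[-.163,.987];s=q@[.987,.163]
k=(np.abs(s)<.012)&(P[:,2]>.045)&(r>-.09)&(r<.12)
for a,b in sorted(zip(r[k],P[k,2])):print(f"{a*1e3:.0f}:{b*1e3:.0f}",end=" ")
E
```

```text
clock: 12.92
position: [0.5383, 0.0906, 0.2216]
ee_rot: [0.648, 0.761, -0.0, 0.0]
ft_force: [-0.2, -0.1, -0.1]
grip_width: 0.473
grasp_force: 0.0
-90:58 -90:59 -90:58 -89:57 -89:58 -89:58 -88:53 -88:55 -88:56 -88:60 -87:55 -87:58 -87:52 -87:58 -86:56 -86:59 -86:54 -86:58 -85:57 -85:57 -85:58 -84:57 -84:55 -84:59 -84:57 -84:59 -84:56 -83:58 -83:56 -82:55 -82:56 -82:57 -82:57 -82:56 -81:54 -81:57 -81:59 -81:57 -80:58 -80:58 -80:56 -80:58 -80:55 -79:58 -79:58 -79:59 -79:58 -78:56 -78:57 -78:58 -77:57 -77:60 -77:56 -77:56 -76:55 -76:61 -76:55 -76:56 -76:61 -76:64 -75:58 -75:57 -74:58 -74:58 -74:67 -74:61 -74:57 -74:83 -73:61 -73:64 -73:82 -73:85 -73:63 -72:84 -72:57 -72:60 -72:57 -71:76 -71:78 -71:54 -71:79 -71:84 -70:80 -70:81 -70:56 -69:56 -69:81 -69:76 -69:82 -69:54 -68:57 -68:82 -68:84 -68:70 -68:84 -67:55 -67:77 -66:83 -66:56 -66:75 -66:57 -66:74 -66:81 -65:80 -65:81 -64:78 -64:77 -64:75 -63:75 -63:75 -63:76 -62:77 -62:77 -62:77 -61:75 -61:76 -61:76 -61:79 -60:74 -59:77 -59:72 -59:77 -58:77 -58:76 -57:74 -57:75 -57:78 -56:77 -56:78 -56:49 -56:77 -55:46 -55:75 -54:74 -54:74 -54:74 -5
[... 1891 characters left out ...]
0:75 50:77 51:73 51:76 51:77 52:76 52:77 52:76 53:78 53:78 54:77 54:79 54:74 54:68 55:77 55:74 56:73 56:75 56:77 56:77 57:76 57:77 58:75 58:73 58:75 59:76 59:74 59:76 60:76 60:74 60:74 61:75 61:77 61:78 61:77 62:79 62:75 63:78 63:74 64:76 64:77 65:75 65:77 66:73 66:76 66:75 67:74 67:74 68:74 68:75 68:77 68:75 69:70 69:74 70:74 70:75 70:73 71:71 71:74 71:74 72:73 72:73 73:74 73:74 73:72 73:74 74:76 74:75 74:76 75:76 76:73 76:75 77:72 77:75 77:77 77:72 78:73 79:71 79:74 80:72 80:75 80:71 80:73 81:74 81:71 81:75 82:73 82:74 83:76 83:71 83:73 83:71 84:74 84:73 85:74 85:72 86:72 86:70 86:77 86:74 86:73 86:75 88:74 88:74 88:75 89:69 89:74 90:71 90:73 90:73 91:72 92:73 92:71 92:73 93:71 93:73 94:71
```

View pics/w4.png

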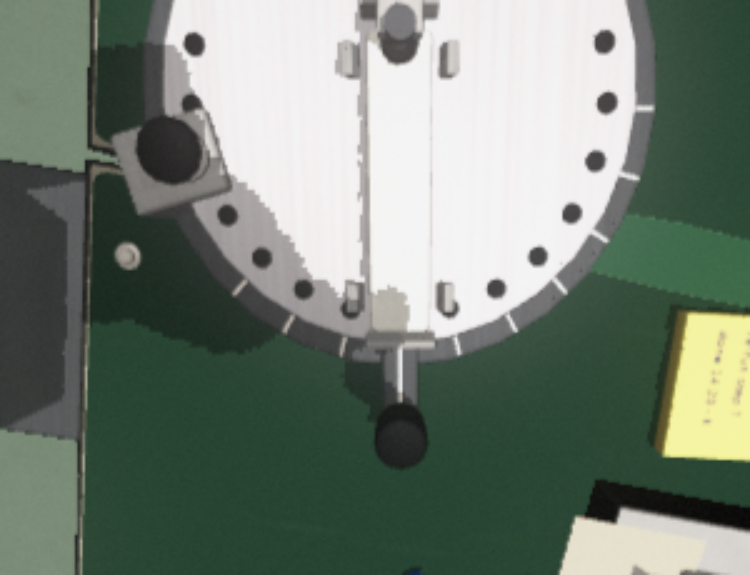

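The handle is fully down (its profile slopes about 6° below level) and the pad at (400,40) is on the bar. The scale ticks at (345,345), (290,323) and (240,287) lie clockwise of the arm, with six more counter-clockwise. No steel zero block shows, so it is probably under the arm. I'll check for chassis obstacles and the knob position.

```bash
python3 - <<'E'
from h import *
o=manip.get_obs();im,d=eyes.camera("wrist");K,T=cam("wrist",o);P=cloud(d,K,T)
z=P[...,2];Q=P[(z>.072)&(z<.088)&(np.hypot(P[...,0]-.541,P[...,1]-.089)<.025)]
print("knob",len(Q),Q.mean(0),Q.min(0),Q.max(0), o["position"])
f=np.load("top0.npz");K,T=cam("top");P=cloud(f["d"],K,T)
for lo in (.015,.04,.06,.09,.12):
    Q=P[(P[...,2]>lo)&(P[...,0]>.55)&(P[...,0]<.76)&(P[...,1]<.13)&(P[...,1]>-.05)&(np.hypot(P[...,0]-.52,P[...,1]-.218)>.15)]
    if len(Q): 
        dd=np.hypot(Q[:,0]-.6035,Q[:,1]-.118);print(lo,len(Q),"min x",Q[:,0].min(),"max y",Q[:,1].max(),"nearest",Q[dd.argmin()],dd.min())
E
```

```text
knob 356 [0.54139291 0.09046383 0.07937306] [0.53111671 0.07896332 0.07233343] [0.55207808 0.09989396 0.08197835] [0.53776239 0.09422136 0.22177579]
0.015 3027 min x 0.5719473517770877 max y 0.12995496226801267 nearest [0.62915122 0.06305037 0.05040998] 0.060641958957433524
0.04 2754 min x 0.6274549897793605 max y 0.07013115188557056 nearest [0.62915122 0.06305037 0.05040998] 0.060641958957433524
0.06 1850 min x 0.653745658718379 max y 0.04756002652645955 nearest [0.66119466 0.04346912 0.06396373] 0.09425245353795741
0.09 1519 min x 0.6622682119560905 max y 0.04756002652645955 nearest [0.67140004 0.04367283 0.09041524] 0.10067246098937567
0.12 67 min x 0.6890042294979237 max y 0.047486785805570794 nearest [0.68999187 0.04709073 0.12524175] 0.1118435020389186
```

```bash
python3 -m crank '[[[4.6,0.35,-0.4,-4,0,0,0],[4.6,0,0,-5,0,0,0],[4.6,0,0,-5,0,0,0],[4.6,0,0,-3,0,0,0],[4.6,0,0,0,0,0,0],[1.5,0,0,0,0,0,0],[1.5,0,0,0,0,0,0],[1.5,0,0,0,0,0,0],[1.5,0,0,0,0,0,0],[1.5,0,0,0,0,0,0]]]' 30
```

```text
clock: 14.32
position: [0.542, 0.0904, 0.0532]
ee_rot: [0.647, 0.763, 0.001, 0.001]
ft_force: [-4.3, 1.2, 7.6]
grip_width: 0.242
grasp_force: 29.7
```

```bash
python3 - <<'E'
import numpy as np
c=np.array([.5199,.2177]);a=np.radians(-80.6+np.arange(0,61,5));p=c+.13*np.c_[np.cos(a),np.sin(a)]
print(p[0],p[-1],(np.diff(p,axis=0)*100).round(2))
E
```

```text
[0.54113238 0.08944562] [0.64158774 0.17196059] [[1.11 0.23]
 [1.09 0.33]
 [1.05 0.42]
 [1.01 0.51]
 [0.96 0.6 ]
 [0.91 0.68]
 [0.84 0.76]
 [0.77 0.83]
 [0.7  0.89]
 [0.62 0.95]
 [0.53 1.  ]
 [0.44 1.04]]
```

```bash
python3 -m crank '[[[1.5,1.11,0.23,0,0,0,5],[1.5,1.09,0.33,0,0,0,5],[1.5,1.05,0.42,0,0,0,5],[1.5,1.01,0.51,0,0,0,5],[1.5,0.96,0.60,0,0,0,5],[1.5,0.91,0.68,0,0,0,5],[1.5,0,0,0,0,0,0]]]'
python3 -m crank '[[[1.5,0.84,0.76,0,0,0,5],[1.5,0.77,0.83,0,0,0,5],[1.5,0.70,0.89,0,0,0,5],[1.5,0.62,0.95,0,0,0,5],[1.5,0.53,1.0,0,0,0,5],[1.5,0.44,1.04,0,0,0,5],[1.5,0,0,0,0,0,0],[1.5,0,0,0,0,0,0]]]'
```

```text
clock: 15.2
position: [0.6036, 0.119, 0.0532]
ee_rot: [0.426, 0.905, 0.001, 0.0]
ft_force: [-5.0, 2.5, 7.0]
grip_width: 0.245
grasp_force: 30.0
clock: 16.2
position: [0.6419, 0.1733, 0.0533]
ee_rot: [0.179, 0.984, 0.001, 0.001]
ft_force: [-3.7, 3.4, 7.0]
grip_width: 0.246
grasp_force: 30.2
```

Next: release, rise, and back off to look at the scale and the zero mark.

```bash
python3 -m crank '[[[3,0,0,0,0,0,0],[4,0,0,0,0,0,0],[4,0,0,0,0,0,0],[4,0,0,3,0,0,0],[4,0,0,5,0,0,0],[4,0,0,5,0,0,0],[4,-2,-3,4,0,0,-8],[4,-2,-3,1,0,0,-8],[4,-2,-3,0,0,0,-8],[4,-2,-3,0,0,0,-8],[4,-1,-2,0,0,0,-8],[4,0,0,0,0,0,0],[4,0,0,0,0,0,0]]]'
python3 - <<'E'
from h import *
o=manip.get_obs();im,d=eyes.camera("wrist");K,T=cam("wrist",o);np.savez("w5.npz",im=im,d=d,K=K,T=T)
cv2.imwrite("pics/w5.png",cv2.resize(im[:250,60:460],None,fx=2,fy=2)[...,::-1])
P=cloud(d,K,T);z=P[...,2]
def hv(Q): return Q[(Q[:,2]>.074)]
Q=P[(z>.074)&(z<.088)&(np.hypot(P[...,0]-.6416,P[...,1]-.172)<.03)];print("knob",len(Q),Q.mean(0),Q.min(0),Q.max(0))
v=Q.mean(0)[:2]-[.5199,.2177];print("ang",np.degrees(np.arctan2(v[1],v[0]))+80.6,np.hypot(*v))
Q=P[(z>.086)&(z<.098)&(np.hypot(P[...,0]-.444,P[...,1]-.187)<.03)];print("lock",len(Q),Q.mean(0) if len(Q) else 0)
print(o["position"],o["joint_pos"])
E
```

```text
clock: 17.82
position: [0.5519, 0.0328, 0.2315]
ee_rot: [0.503, 0.864, 0.0, 0.0]
ft_force: [0.5, 0.1, 0.6]
grip_width: 0.474
grasp_force: 0.0
knob 448 [0.64041253 0.17122265 0.0793877 ] [0.63098123 0.16090111 0.0740756 ] [0.65195391 0.18224383 0.08208021]
ang 59.51016757601662 0.12916428959666995
lock 0 0
[0.55191386 0.03277387 0.23147732] [ 0.56224767  0.26855949 -0.82569694  1.62053285  0.20141286  1.34065115
  0.22435212]
```

View pics/w5.png

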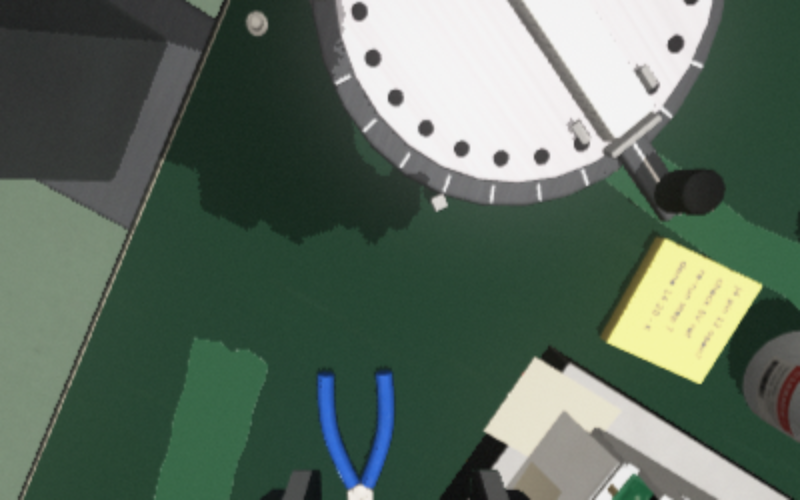

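The zero block at (440,202) sits on a tick. The ticks at (492,194), (540,191) and (586,178) are +15, +30 and +45, and the arm is on the next one, +60. The measured turn is 59.5°. Next I'll press the lock.

```bash
python3 -m crank '[[[0,-2.2,3.1,0,0,0,0],[0,-2.2,3.1,0,0,0,0],[0,-2.2,3.1,0,0,0,0],[0,-2.1,3.1,0,0,0,0],[0,-2.1,3.0,-2,0,0,0],[0,0,0,-5,0,0,0],[0,0,0,-5,0,0,0],[0,0,0,0,0,0,0],[0,0,0,0,0,0,0]]]'
```

```text
clock: 19.0
position: [0.4444, 0.1872, 0.1131]
ee_rot: [0.504, 0.864, 0.001, 0.0]
ft_force: [-0.1, 0.2, 0.1]
grip_width: -0.001
grasp_force: 0.0
```

```bash
python3 -m crank '[[[0,0,0,-1,0,0,0],[0,0,0,-0.6,0,0,0],[0,0,0,-0.5,0,0,0],[0,0,0,-0.5,0,0,0],[0,0,0,-0.4,0,0,0],[0,0,0,-0.2,0,0,0],[0,0,0,0,0,0,0]]]'
```

```text
clock: 19.88
position: [0.4441, 0.1861, 0.08]
ee_rot: [0.504, 0.863, -0.0, 0.0]
ft_force: [-3.2, -3.0, 13.1]
grip_width: 0.0
grasp_force: 6.5
```

```bash
python3 -m crank '[[[0,0,0,-0.15,0,0,0],[0,0,0,0,0,0,0]]]'; python3 -m crank '[[[0,0,0,2,0,0,0],[0,0,0,5,0,0,0],[0,0,0,5,0,0,0],[0,1,-4,2,0,0,0],[0,1,-5,0,0,0,0],[0,1,-5,0,0,0,0],[0,0,0,0,0,0,0],[0,0,0,0,0,0,0]]]'
python3 - <<'E'
from h import *
o=manip.get_obs();im,d=eyes.camera("wrist");K,T=cam("wrist",o)
cv2.imwrite("pics/w6.png",im[...,::-1])
P=cloud(d,K,T);z=P[...,2]
Q=P[(z>.07)&(z<.1)&(np.hypot(P[...,0]-.444,P[...,1]-.187)<.007)];print("lock",len(Q),np.median(Q,0))
im,d=eyes.camera("top");K,T=cam("top");P=cloud(d,K,T);z=P[...,2]
Q=P[(z>.066)&(z<.1)&(np.hypot(P[...,0]-.444,P[...,1]-.187)<.007)];print("lock",len(Q),np.median(Q,0))
Q=P[(z>.07)&(z<.09)&(np.hypot(P[...,0]-.6416,P[...,1]-.172)<.03)];print("knob",Q.mean(0))
E
```

```text
clock: 20.12
position: [0.4443, 0.1862, 0.0798]
ee_rot: [0.504, 0.863, -0.0, 0.001]
ft_force: [-9.7, -6.0, 33.1]
grip_width: 0.004
grasp_force: 16.2
clock: 21.12
position: [0.4736, 0.0467, 0.2179]
ee_rot: [0.504, 0.864, 0.0, -0.0]
ft_force: [-0.9, 1.3, -0.2]
grip_width: -0.003
grasp_force: 0.0
lock 229 [0.44404574 0.18660312 0.07980804]
lock 26 [0.44387778 0.18691743 0.08077317]
knob [0.6398503  0.17546872 0.07969795]
```

View pics/w6.png

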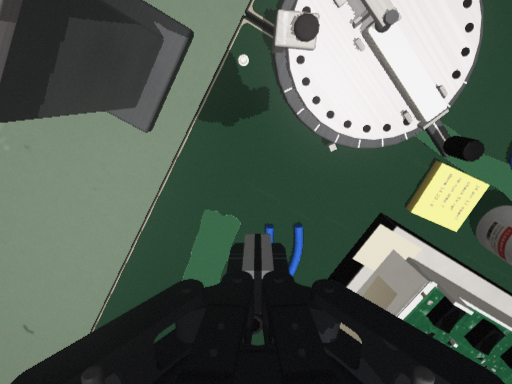

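The lock head at (305,27) is down to 79.8 mm. The clamp is closed over the bar (385,18) and the arm is still at the fourth click. The robot is clear.

```bash
python3 -c "
from workcell import job
print(job.hand_in())"
```

```text
the job is handed in; nothing more can be done
None
```

The job is handed in at about 21 s of the 70 s: the bar lies flat in the nest with the clamp's handle fully down on it, the table rests at the fourth click (about 60°), and the lock plunger is fully down (12 mm).

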